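Switch the carrier gas to the purifier line

ROBOT

A 6-joint arm with a two-finger parallel gripper is mounted at the origin on the work surface. World frame = base frame: x ahead of the robot, y to its left, z up, the work surface at z = 0. Lengths are in m, angles in rad, forces in N, time in s.
With the tool pointing down it reaches from about 0.25 to 0.725 m from the base axis. Payload 9.7 kg.
Tool frame: the origin (TCP) lies between the finger pads; the fingertips stand 19 mm ahead of it and the grasp point (between the pads) is the TCP; z points along the fingers, y is the direction in which the jaws open and shut (so a half turn about z gives the same grasp; the last joint's range is limited). The gripper opens to 85 mm and grips with 20 to 120 N. Pads are 22 mm wide; open, the fingers measure 114 mm over their backs; the gripper's body (76 mm by 85 mm) begins 54 mm behind the grasp point. The pads swing forward as they close: fully open they stand 13 mm farther back than shut.
Start: joints at [-1.274, 0.087, 0.176, 1.66, 0, 1.571], TCP at [0.161, -0.526, 0.25] pointing down, gripper open.
Joint ranges: [-3.13, 3.13], [-0.85, 1.81], [-1.15, 1.24], [-2.2, 2.28], [-1.44, 1.52], [-3.14, 3.14]. Speed limits (rad/s): [2.22, 2.22, 2.57, 3.14, 3.14, 3.14].

INTERFACE

Orientations are given as a unit quaternion [x, y, z, w].
In Python, from bench import r, get_image gives the robot as it stands.
- The arm moves only by the shell command python3 -m creep 'ROWS' [FORCE]. ROWS is a JSON object of lists of equal length, an entry for each row: "gripper": the opening, from 0 (shut) to 1 (fully open); "translation": the shift along the tool's x, y, z in mm, a list of three; "delta_rot": the turn, a rotation vector about the tool's x, y, z in rad, a list of three. A call has 1 to 5 rows; each row is the pose to reach, as a shift and turn from the pose commanded when the call began, along the tool's axes at that moment; what a row does not reach only later rows make up. A row lasts 1/12 s, in which the tool goes at most 41.7 mm and 7.16 degrees, less where a joint would pass 70% of its speed; a pose out of reach is approached as far as the arm can. A call with a gripper value outside its range is refused whole. The fingers move at their own pace and stop on an object; FORCE is the grip in N (left out, the last holds). Time passes only in rows, so rows that repeat a pose let the fingers close. It gives the time, the measured TCP pose, the force and the opening at its end, in the units of the state.
- r.state(): the state, without advancing time (a new reading comes with each control period).
- get_image(name): name is "scene" or "top"; returns a dict with "img" (480x640x3 uint8, red, green, blue), "camera_matrix" (3x3 intrinsics, pixels), "D" ([k1, k2, p1, p2, k3] as OpenCV has them; the pictures are not rectified), "origin" and "attitude" of the camera in the world. Camera axes: x right, y up, looking along -z (the intrinsics and any distortion apply to the point x, -y, -z); pixel columns grow to the right and rows downward; lengths in m; the calibration is good to about 2 mm. A picture is of the moment at which its call begins. There is no depth.
- r.close_job(): hands the job in, once; it reports no verdict.
The state is a dict: "clock": time; "q": joint angles; "qd": joint speeds; "tau": joint torques, N m; "ee_pos": TCP position; "eef_rot": TCP orientation; "force": force on the tool from outside, world axes, zero at the start; "ft_torque": the same for the moment, N m; "gripper_width": finger opening in m.
Only numpy, scipy, OpenCV 4.12 (cv2) and the standard library are available. Lean on these libraries where they do the work, as an engineer would, in place of code of your own. Each camera call takes 0.05 s, during which the arm holds its last target.

TASK

The gas selector on the white box is parked in its middle (closed) notch. Pull its black bar-shaped knob straight up against the spring, turn it until its pointer aims at the outlet with the tall purifier cartridge (not the one with the low blanking cap), and let it drop fully home into the notch there; then let go.

Things in the scene. Friction and masses are not known exactly. Their poses are not given: they have to be found in the camera images.
- selector_grip (a point): On the selector knob's vertical turning axis, 42 mm above the white box's deck (deck 90 mm above the table) when the knob is down; moves with it. x axis: level, along the pointer; z up. Knob: black upright bar 52 mm long (along the pointer), 16 mm thick (grip across this), top 17 mm above this point, round 60 mm skirt 28 mm below. Pointer: steel arm on the white line's side, 62 mm out, low over the deck.
- selector_lift (a joint): Upward travel of the knob, m: 0 fully down, 0.022 at the upper stop. The pointer clears the 12 mm high steel teeth round the knob (38 to 50 mm from its axis) from 0.010 up; 0.014 to 0.018 is good for turning. A spring pulls it down: 6 N to start, 8 N at 0.016. Released over a notch it drops to 0; over a tooth it stays up at about 0.010.
- selector_turn (a joint): Turning of the knob, rad, positive counter-clockwise seen from above: about 0 in the middle (closed) notch, where it starts; +1.047 and -1.047 in the two outlet notches, each aimed at its outlet; stops at 1.25 either way. About 10 degrees of play either way in a notch. When lifted it turns easily (0.02 N m) and stays where left.
- purifier: Purifier: upright plain aluminium cartridge, 36 mm diameter, 70 mm tall, fixed on the deck 125 mm from the knob's axis at the left or the right outlet. Origin: centre of its underside, on the deck. The other outlet, mirrored, has a cap of the same metal and diameter, only 20 mm tall. Else, nothing on the deck but the knob is higher than 26 mm.

How it is judged:
By the outcome, as a careful person would: the job done as asked, in the order asked, and still so for the second after the job is handed in, with the robot touching nothing.
It also fails if it takes over 32 s, if anything falls off the work surface, if the arm or the gripper's body presses on something with over 40 N, if the wrist force passes 120 N, or if a joint passes its speed limit or range.

## Working session

There is one attempt and no reset: what is moved stays moved. The work goes in short steps, Python scripts to look and compute and a shell command to move; the robot and the scene stay as the last step left them, time stands still between calls to the robot, and variables do not carry over. Pictures are saved under pics/ and viewed, and the job is handed in when it is done.

```bash
mkdir -p pics; ls; python3 - <<'E'
from bench import r,get_image
import cv2
print(r.state())
for n in("scene","top"):
    d=get_image(n); cv2.imwrite(f"pics/{n}0.png",d["img"][:,:,::-1]); print({k:v for k,v in d.items() if k!="img"})
E
```

```text
pics
{'clock': 0.0, 'q': array([-1.27402904e+00,  8.74598102e-02,  1.75140769e-01,  1.65979392e+00,
        2.45322130e-06,  1.57078168e+00]), 'qd': array([-9.59514238e-04,  1.10710672e-03,  8.13377617e-04,  3.47180303e-05,
        7.79190593e-04,  2.45770425e-03]), 'tau': array([ 8.11982736e-04, -5.20394862e+01,  4.64801538e+01,  1.64614047e-02,
        1.27584476e-04, -3.29818434e-06]), 'ee_pos': array([ 0.16077901, -0.5257669 ,  0.2495866 ]), 'eef_rot': array([ 9.89010035e-01,  1.47846941e-01, -9.61073214e-05, -6.51263761e-04]), 'force': array([ 0.34988435, -0.02070214, -0.59735755]), 'ft_torque': array([ 0.0034902 ,  0.03671194, -0.02813426]), 'gripper_width': 0.08510359248690091}
{'camera_matrix': array([[477.73549805,   0.        , 316.96330004],
       [  0.        , 477.73549805, 232.47743097],
       [  0.        ,   0.        ,   1.        ]]), 'D': array([-0.13240589,  0.        ,  0.        ,  0.        ,  0.        ]), 'origin': array([1.08461507, 0.08623631, 0.50710372]), 'attitude': array([0.32496393, 0.34390367, 0.64176765, 0.60354204])}
{'camera_matrix': array([[504.33353428,   0.        , 321.02210438],
       [  0.        , 504.33353428, 239.01735553],
       [  0.        ,   0.        ,   1.        ]]), 'D': array([0.02122498, 0.        , 0.        , 0.        , 0.        ]), 'origin': array([0.42591918, 0.05062765, 0.8011607 ]), 'attitude': array([ 0.07293188, -0.06190514, -0.700747  ,  0.706967  ])}
```

View pics/scene0.png

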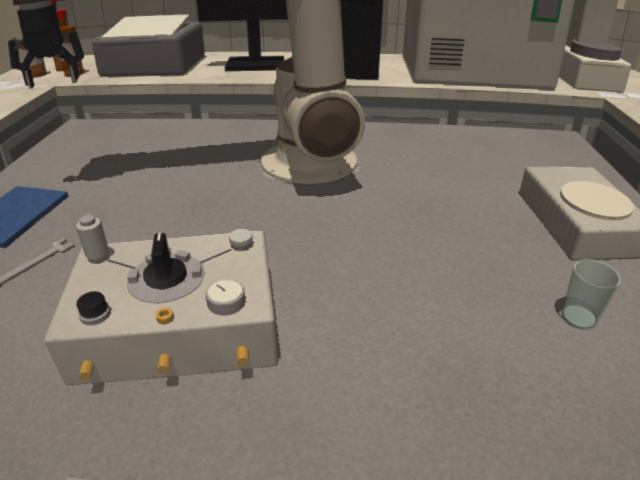

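View pics/top0.png

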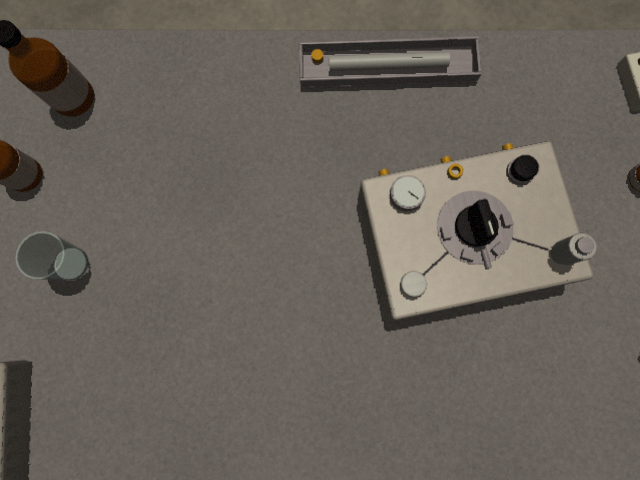

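```bash
cat > h.py <<'E'
import numpy as np,cv2
from scipy.spatial.transform import Rotation as R
from bench import r,get_image
def ray(d,uv):
    n=cv2.undistortPoints(np.array([[uv]],float),d["camera_matrix"],d["D"])[0,0]
    return R.from_quat(d["attitude"]).apply([n[0],-n[1],-1])
def plane(d,uv,z):
    v=ray(d,uv);o=d["origin"];return o+v*(z-o[2])/v[2]
def proj(d,P):
    p=R.from_quat(d["attitude"]).inv().apply(np.array(P)-d["origin"])*[1,-1,-1]
    return cv2.projectPoints(p[None],np.zeros(3),np.zeros(3),d["camera_matrix"],d["D"])[0][0,0]
def crop(d,c,name,w=100,h=75,s=8):
    x,y=int(c[0])-w//2,int(c[1])-h//2
    cv2.imwrite(name,cv2.resize(d["img"][y:y+h,x:x+w,::-1],None,fx=s,fy=s,interpolation=cv2.INTER_CUBIC)); print(name,"x0,y0",x,y)
E
python3 - <<'E'
from h import *
d=get_image("top");crop(d,(480,228),"pics/t1.png")
d=get_image("scene");crop(d,(165,265),"pics/s1.png")
E
```

```text
pics/t1.png x0,y0 430 191
pics/s1.png x0,y0 115 228
```

View pics/t1.png

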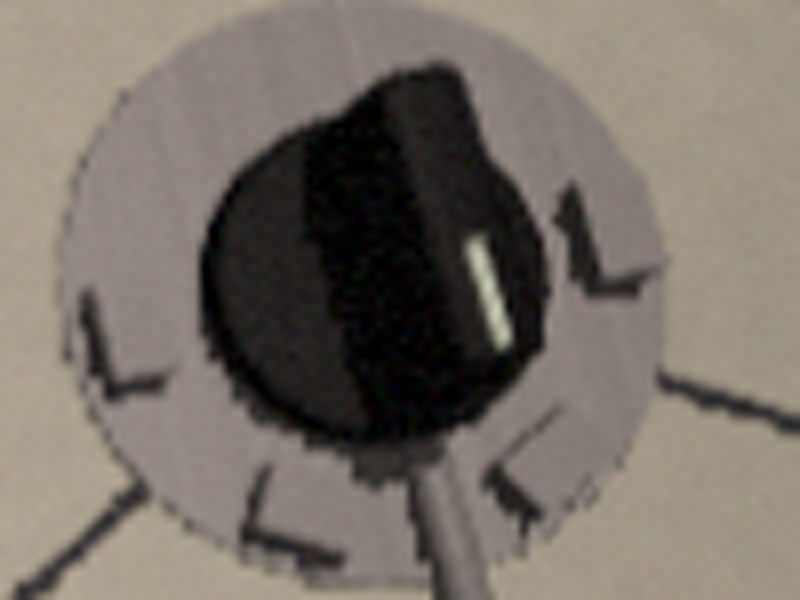

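View pics/s1.png

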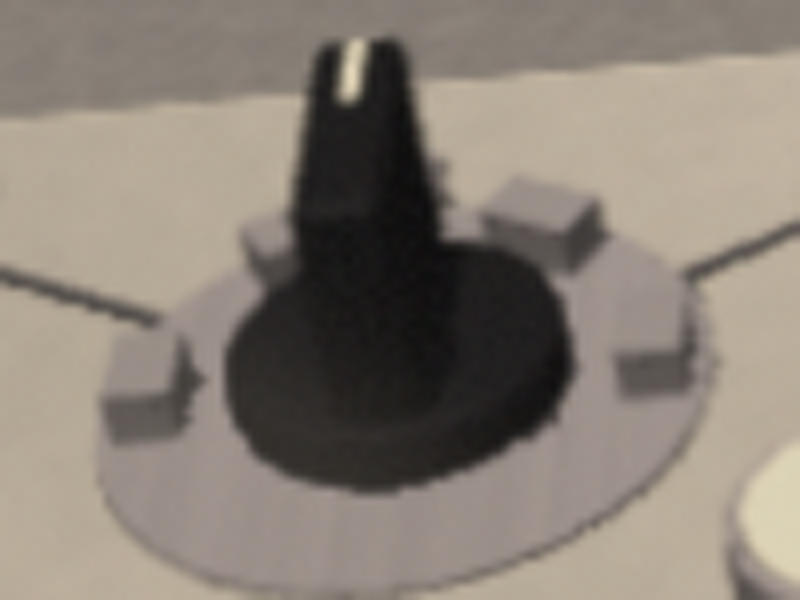

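```bash
python3 - <<'E'
from h import *
d=get_image("top");s=get_image("scene")
f=lambda x,y:(430+(x+.5)/8-.5,191+(y+.5)/8-.5)
g=lambda x,y:(115+(x+.5)/8-.5,228+(y+.5)/8-.5)
img=d["img"].astype(int)
# disc contour: warm/pinkish grey vs cream: use r-b difference
hsv=cv2.cvtColor(d["img"],cv2.COLOR_RGB2HSV)
m=((hsv[...,1]<40)|(hsv[...,2]<70)).astype(np.uint8)
m[:185]=0;m[270:]=0;m[:,:430]=0;m[:,520:]=0
m=cv2.morphologyEx(m,cv2.MORPH_OPEN,np.ones((7,7)))
c=max(cv2.findContours(m,0,1)[0],key=cv2.contourArea);e=cv2.fitEllipse(c);print("disc",e,plane(d,e[0],.09))
print("disc hand",plane(d,f(362,293),.09))
a,b=plane(d,f(475,240),.149),plane(d,f(503,348),.149);print("line",a,b,np.degrees(np.arctan2(*(b-a)[1::-1])))
a,b=plane(s,g(352,40),.149),plane(s,g(350,100),.149);print("line scene",a,b)
# disc in scene
print("disc scene",plane(s,g(405,400),.09))
print("top corners",[plane(d,f(*p),.149)[:2] for p in[(392,80),(460,70),(455,375),(528,350)]])
print("pur base",plane(d,(563,252),.09),"pur top",plane(d,(586,246),.16),"cap",plane(d,(413.5,285),.11))
hs=cv2.cvtColor(s["img"],cv2.COLOR_RGB2HSV)
print("scene: pur top",plane(s,(88,220),.16),"cap",plane(s,(241,236),.11))
E
```

```text
disc ((474.9219665527344, 227.17601013183594), (72.64102172851562, 77.27167510986328), 121.08404541015625) [ 0.58229507 -0.1579797   0.09      ]
disc hand [ 0.58227716 -0.1578233   0.09      ]
line [ 0.5783584  -0.15939012  0.149     ] [ 0.56024205 -0.16298363  0.149     ] -168.78059321969528
line scene [ 0.55896998 -0.16314018  0.149     ] [ 0.57688006 -0.15729014  0.149     ]
disc scene [ 0.58365872 -0.15617579  0.09      ]
top corners [array([ 0.60551825, -0.14715449]), array([ 0.60729165, -0.15842176]), array([ 0.5556779 , -0.15496601]), array([ 0.55993664, -0.16701759])]
pur base [ 0.54722849 -0.2795018   0.09      ] pur top [ 0.54328171 -0.27644124  0.16      ] cap [ 0.49642699 -0.06493009  0.11      ]
scene: pur top [ 0.55012973 -0.26994412  0.16      ] cap [ 0.50287709 -0.06169875  0.11      ]
```

```bash
cat > go.py <<'E'
import sys;from h import *
x,y,z,yaw=map(float,sys.argv[1:5])
s=r.state();q=R.from_quat(s["eef_rot"])
T=R.from_matrix(np.c_[[np.cos(np.radians(yaw)),np.sin(np.radians(yaw)),0],[np.sin(np.radians(yaw)),-np.cos(np.radians(yaw)),0],[0,0,-1]])
print("t",s["clock"],"trans",np.round(q.inv().apply(np.array([x,y,z])-s["ee_pos"])*1000,1),"rot",np.round((q.inv()*T).as_rotvec(),4),"F",s["force"].round(1),"M",s["ft_torque"].round(2),"w",round(s["gripper_width"],4),"q",s["q"].round(2))
E
python3 go.py .5823 -.158 .25 12
```

```text
t 0.3 trans [ 5.106e+02 -2.285e+02  1.000e-01] rot [-0.0004  0.      0.0874] F [-0.2 -0.6 -0.7] M [-0.04 -0.06 -0.03] w 0.0853 q [-1.27  0.09  0.18  1.66 -0.    1.57]
```

```bash
python3 -m creep '{"gripper":[1,1,1,1,1],"translation":[[36,-16,0],[72,-32,0],[108,-48,0],[144,-64,0],[180,-80,0]],"delta_rot":[[0,0,0.02],[0,0,0.04],[0,0,0.06],[0,0,0.08],[0,0,0.087]]}' 30; python3 go.py .5823 -.158 .25 12
```

```text
clock: 0.72
ee_pos: [0.3105, -0.3954, 0.2503]
eef_rot: [0.995, 0.104, 0.0, 0.0]
force: [0.0, -1.1, 0.6]
gripper_width: 0.0855
t 0.7167 trans [ 3.150e+02 -1.762e+02  3.000e-01] rot [ 0.0002 -0.0001 -0.0014] F [ 0.  -1.1  0.6] M [-0.05 -0.01 -0.02] w 0.0855 q [-0.91 -0.03  0.06  1.66 -0.    2.03]
```

```bash
python3 -m creep '{"gripper":[1,1,1,1,1],"translation":[[35,-19,0],[70,-38,0],[105,-58,0],[140,-78,0],[175,-98,0]],"delta_rot":[[0,0,0],[0,0,0],[0,0,0],[0,0,0],[0,0,0]]}'; python3 go.py .5823 -.158 .25 12
```

```text
clock: 1.13
ee_pos: [0.4615, -0.2628, 0.2504]
eef_rot: [0.995, 0.105, 0.0, 0.0]
force: [1.5, -1.5, -0.7]
gripper_width: 0.0856
t 1.1333 trans [140.  -77.4   0.4] rot [ 0.0003 -0.0003  0.0003] F [ 1.5 -1.5 -0.7] M [ 0.02 -0.02  0.01] w 0.0856 q [-0.52  0.04  0.13  1.66 -0.    2.41]
```

```bash
python3 -m creep '{"gripper":[1,1,1,1,1],"translation":[[38,-21,0],[76,-42,0],[110,-60,0],[137,-75,0],[137,-75,0]],"delta_rot":[[0,0,0],[0,0,0],[0,0,0],[0,0,0],[0,0,0]]}'; python3 -m creep '{"gripper":[1,1],"translation":[[0,0,0],[0,0,0]],"delta_rot":[[0,0,0],[0,0,0]]}';python3 go.py .5823 -.158 .25 12; python3 - <<'E'
from h import *
d=get_image("top");cv2.imwrite("pics/t2.png",d["img"][:,:,::-1])
d=get_image("scene");crop(d,(165,255),"pics/s2.png",200,150,4)
E
```

```text
clock: 1.55
ee_pos: [0.582, -0.1587, 0.2488]
eef_rot: [0.994, 0.107, -0.0, -0.001]
force: [0.8, -0.5, 0.8]
gripper_width: 0.0853
clock: 1.72
ee_pos: [0.5785, -0.1627, 0.25]
eef_rot: [0.994, 0.105, -0.0, -0.0]
force: [0.4, 0.4, 0.7]
gripper_width: 0.0851
t 1.7167 trans [ 4.7 -3.8  0. ] rot [-0.0001  0.0007  0.0008] F [0.4 0.4 0.7] M [0.03 0.05 0.03] w 0.0851 q [-0.27  0.21  0.32  1.68 -0.    2.66]
pics/s2.png x0,y0 65 180
```

View pics/s2.png

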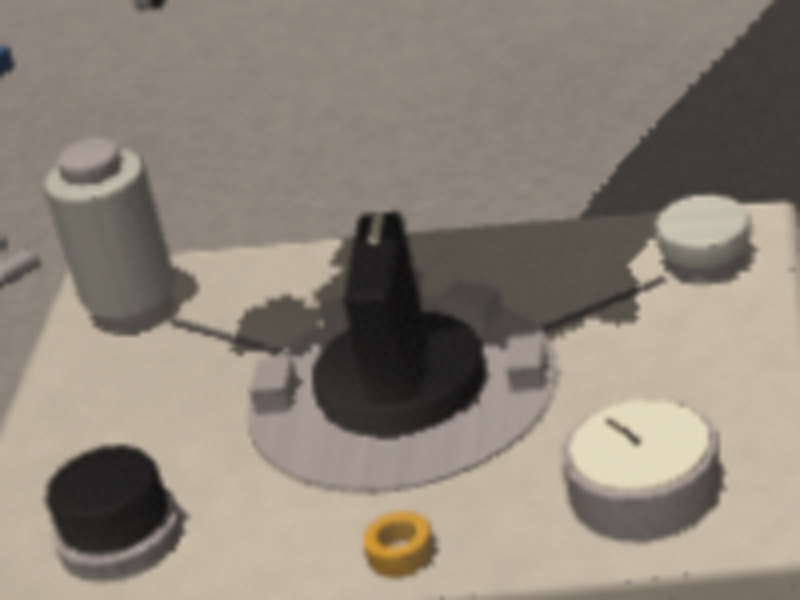

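```bash
python3 -m creep '{"gripper":[0.8,0.7,0.6,0.6,0.6],"translation":[[4.7,-3.8,10],[4.7,-3.8,35],[4.7,-3.8,60],[4.7,-3.8,80],[4.7,-3.8,90]],"delta_rot":[[0,0,0],[0,0,0],[0,0,0],[0,0,0],[0,0,0]]}'; python3 -m creep '{"gripper":[0.6,0.6,0.6],"translation":[[0,0,0],[0,0,0],[0,0,0]],"delta_rot":[[0,0,0],[0,0,0],[0,0,0]]}';python3 go.py .5823 -.158 .132 12; python3 - <<'E'
from h import *
d=get_image("top");crop(d,(480,228),"pics/t3.png",200,150,4)
d=get_image("scene");crop(d,(165,255),"pics/s3.png",200,150,4)
E
```

```text
clock: 2.23
ee_pos: [0.5811, -0.1581, 0.157]
eef_rot: [0.995, 0.104, -0.002, -0.001]
force: [-0.6, 0.0, -0.6]
gripper_width: 0.0513
clock: 2.48
ee_pos: [0.5829, -0.1582, 0.1618]
eef_rot: [0.995, 0.104, 0.001, 0.0]
force: [0.1, 0.6, 0.5]
gripper_width: 0.0511
t 2.4833 trans [-0.6 -0.4 29.8] rot [ 0.0009 -0.0017 -0.0001] F [0.1 0.6 0.5] M [0.03 0.01 0.02] w 0.0511 q [-0.27  0.2   0.13  1.5   0.    2.67]
pics/t3.png x0,y0 380 153
pics/s3.png x0,y0 65 180
```

View pics/s3.png

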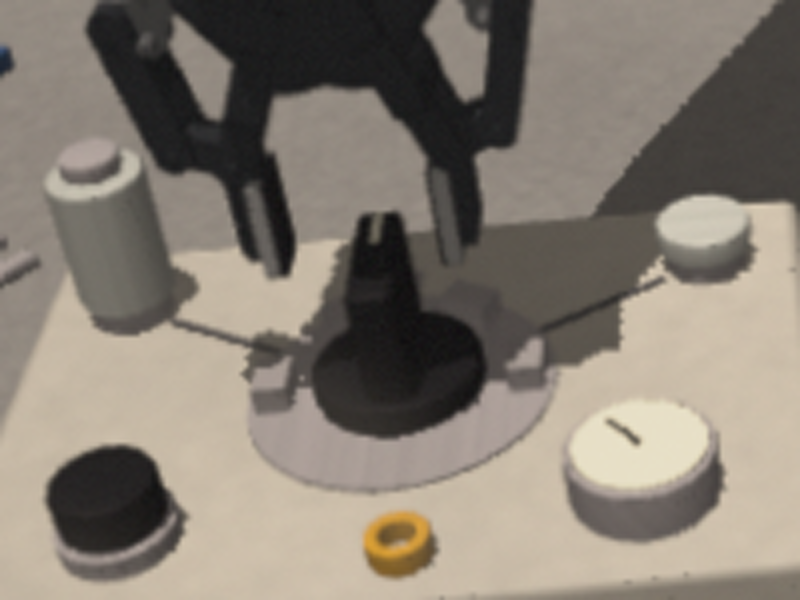

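View pics/t3.png

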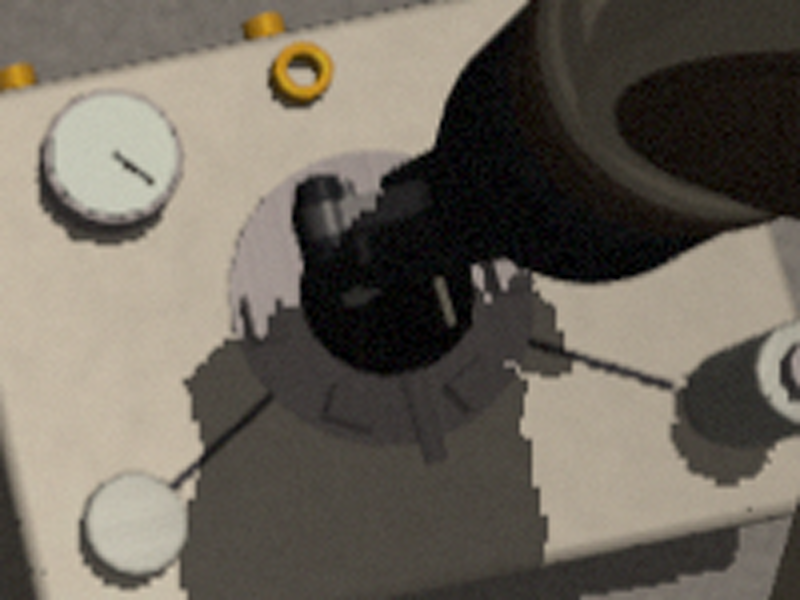

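```bash
python3 - <<'E'
from h import *
s=get_image("scene");st=r.state();q=R.from_quat(st["eef_rot"]);p=st["ee_pos"]
o=np.array([65,180])
for y in(-.0255,.0255):
  for x in(-.011,.011):
    print("tip",y,x,((proj(s,p+q.apply([x,y,.019-.005]))-o+.5)*4).round())
A=np.array([.5823,-.158,.149]);a=np.radians(12)
for x in(-.026,.026):
  for y in(-.008,.008):
    print("bar",x,y,((proj(s,A+[x*np.cos(a)-y*np.sin(a),x*np.sin(a)+y*np.cos(a),0])-o+.5)*4).round())
E
```

```text
tip -0.0255 -0.011 [447. 232.]
tip -0.0255 0.011 [441. 268.]
tip 0.0255 -0.011 [296. 244.]
tip 0.0255 0.011 [286. 281.]
bar -0.026 -0.008 [354. 211.]
bar -0.026 0.008 [401. 207.]
bar 0.026 -0.008 [333. 299.]
bar 0.026 0.008 [382. 295.]
```

```bash
python3 -m creep '{"gripper":[0.6,0.6,0.6,0.6,0.6],"translation":[[0,-2,10],[0,-2,20],[0,-2,28],[0,-2,30],[0,-2,30]],"delta_rot":[[0,0,0],[0,0,0],[0,0,0],[0,0,0],[0,0,0]]}'; python3 go.py .5825 -.1565 .132 12;  python3 -m creep '{"gripper":[0.4,0.3,0.25,0.2,0.15],"translation":[[0,0,0],[0,0,0],[0,0,0],[0,0,0],[0,0,0]],"delta_rot":[[0,0,0],[0,0,0],[0,0,0],[0,0,0],[0,0,0]]}' 20;python3 go.py .5825 -.1565 .132 12; python3 - <<'E'
from h import *
d=get_image("scene");crop(d,(165,255),"pics/s4.png",100,75,8)
E
```

```text
clock: 3.05
ee_pos: [0.5815, -0.1558, 0.1288]
eef_rot: [0.994, 0.105, -0.001, -0.0]
force: [-0.5, -0.2, 0.2]
gripper_width: 0.0512
t 3.05 trans [ 0.9  0.9 -3.2] rot [-0.001   0.002   0.0004] F [-0.5 -0.2  0.2] M [ 0.05 -0.03 -0.01] w 0.0512 q [-0.26  0.2   0.07  1.44  0.    2.67]
clock: 3.47
ee_pos: [0.5823, -0.1566, 0.1309]
eef_rot: [0.995, 0.105, 0.0, 0.001]
force: [-1.3, -3.3, 2.2]
gripper_width: 0.0162
t 3.4667 trans [ 0.2 -0.1 -1.1] rot [ 0.0016 -0.0005 -0.    ] F [-1.3 -3.3  2.2] M [-0.88  0.16 -0.06] w 0.0162 q [-0.26  0.2   0.07  1.44 -0.    2.67]
pics/s4.png x0,y0 115 218
```

View pics/s4.png

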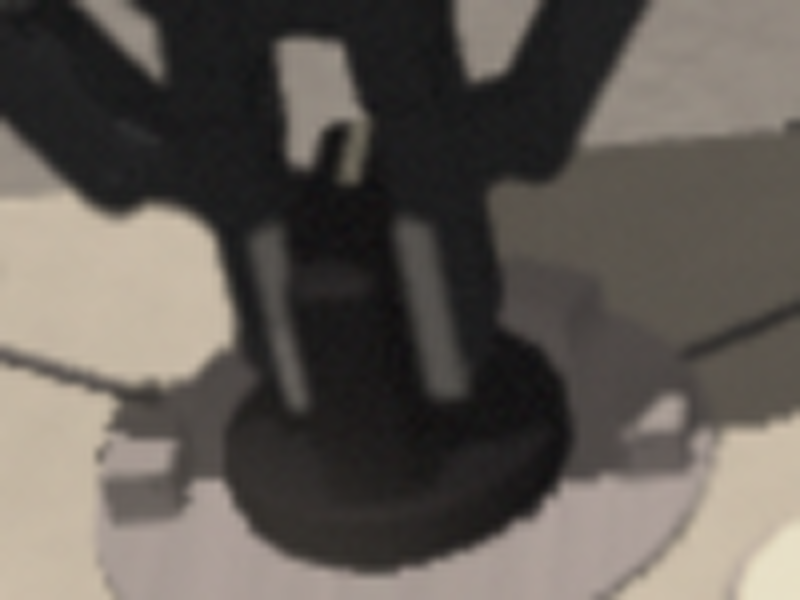

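The bar sits between the pads, which span about columns 290–400. The opening of 16.2 mm matches the bar's thickness and the side force is small. I'll firm the grip and lift.

```bash
python3 -m creep '{"gripper":[0.1,0.05,0.05],"translation":[[0,0,0],[0,0,0],[0,0,0]],"delta_rot":[[0,0,0],[0,0,0],[0,0,0]]}' 60;python3 go.py .5823 -.1566 .131 12;python3 -m creep '{"gripper":[0.05,0.05,0.05,0.05,0.05],"translation":[[0,0,-4],[0,0,-8],[0,0,-12],[0,0,-16],[0,0,-16]],"delta_rot":[[0,0,0],[0,0,0],[0,0,0],[0,0,0],[0,0,0]]}';python3 -m creep '{"gripper":[0.05,0.05],"translation":[[0,0,0],[0,0,0]],"delta_rot":[[0,0,0],[0,0,0]]}';python3 go.py .5823 -.1566 .147 12; python3 - <<'E'
from h import *
d=get_image("scene");crop(d,(165,255),"pics/s5.png",100,75,8)
E
```

```text
clock: 3.77
ee_pos: [0.5823, -0.1566, 0.1309]
eef_rot: [0.995, 0.104, 0.0, 0.001]
force: [-0.9, -5.7, 4.9]
gripper_width: 0.0152
t 3.7667 trans [ 0.   0.  -0.1] rot [ 0.0014 -0.0006 -0.0001] F [-0.9 -5.7  4.9] M [-1.19  0.19  0.07] w 0.0152 q [-0.26  0.2   0.07  1.44 -0.    2.67]
clock: 4.18
ee_pos: [0.5822, -0.1566, 0.1458]
eef_rot: [0.995, 0.104, -0.0, 0.0]
force: [3.1, -5.9, -7.5]
gripper_width: 0.0151
clock: 4.35
ee_pos: [0.5822, -0.1566, 0.145]
eef_rot: [0.995, 0.104, -0.0, 0.0]
force: [2.9, -6.5, -7.8]
gripper_width: 0.0151
t 4.35 trans [ 0.1  0.1 -2. ] rot [ 0.0006  0.0011 -0.0001] F [ 2.9 -6.5 -7.8] M [-1.41 -0.8   0.02] w 0.0151 q [-0.26  0.2   0.1   1.47 -0.    2.67]
pics/s5.png x0,y0 115 218
```

View pics/s5.png

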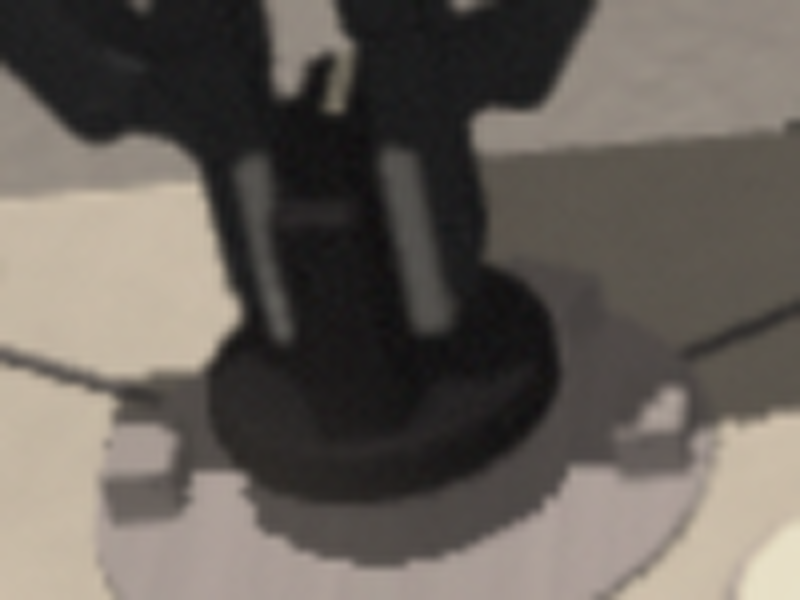

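```bash
python3 -m creep '{"gripper":[0.05,0.05,0.05,0.05,0.05],"translation":[[0,0.5,-1],[0,0.5,-1],[0,0.5,-1],[0,0.5,-1],[0,0.5,-1]],"delta_rot":[[0,0,0],[0,0,-0.1],[0,0,-0.2],[0,0,-0.3],[0,0,-0.4]]}';python3 go.py .5823 -.157 .146 72;
```

```text
clock: 4.82
ee_pos: [0.5822, -0.1567, 0.1458]
eef_rot: [0.953, 0.302, -0.001, -0.0]
force: [3.1, -4.5, -8.3]
gripper_width: 0.0156
t 4.8167 trans [-0.1  0.3 -0.2] rot [-0.001   0.0007 -0.6422] F [ 3.1 -4.5 -8.3] M [-0.98 -0.76 -0.  ] w 0.0156 q [-0.26  0.2   0.1   1.47 -0.    2.26]
```

```bash
python3 -m creep '{"gripper":[0.05,0.05,0.05,0.05,0.05],"translation":[[0,0,0],[0,0,0],[0,0,0],[0,0,0],[0,0,0]],"delta_rot":[[0,0,-0.1],[0,0,-0.2],[0,0,-0.3],[0,0,-0.4],[0,0,-0.5]]}';python3 go.py .5823 -.157 .146 72;python3 -m creep '{"gripper":[0.05,0.05,0.05,0.05],"translation":[[0,0,0],[0,0,0],[0,0,0],[0,0,0]],"delta_rot":[[0,0,-0.1],[0,0,-0.145],[0,0,-0.145],[0,0,-0.145]]}';python3 go.py .5823 -.157 .146 72;python3 - <<'E'
from h import *
d=get_image("scene");crop(d,(165,255),"pics/s6.png",200,150,4)
d=get_image("top");crop(d,(480,228),"pics/t6.png",200,150,4)
E
```

```text
clock: 5.23
ee_pos: [0.5822, -0.1567, 0.1458]
eef_rot: [0.849, 0.529, -0.001, -0.0]
force: [2.9, -5.3, -8.3]
gripper_width: 0.0151
t 5.2333 trans [-0.2  0.2 -0.2] rot [-0.0011  0.0006 -0.1422] F [ 2.9 -5.3 -8.3] M [-1.02 -0.68 -0.01] w 0.0151 q [-0.26  0.2   0.1   1.47 -0.    1.76]
clock: 5.57
ee_pos: [0.5822, -0.1567, 0.1458]
eef_rot: [0.81, 0.587, -0.001, -0.0]
force: [2.4, -4.3, -7.5]
gripper_width: 0.0157
t 5.5667 trans [-0.2  0.2 -0.2] rot [-0.0012  0.0005 -0.0017] F [ 2.4 -4.3 -7.5] M [-1.03 -0.65  0.06] w 0.0157 q [-0.26  0.2   0.1   1.47 -0.    1.62]
pics/s6.png x0,y0 65 180
pics/t6.png x0,y0 380 153
```

View pics/s6.png

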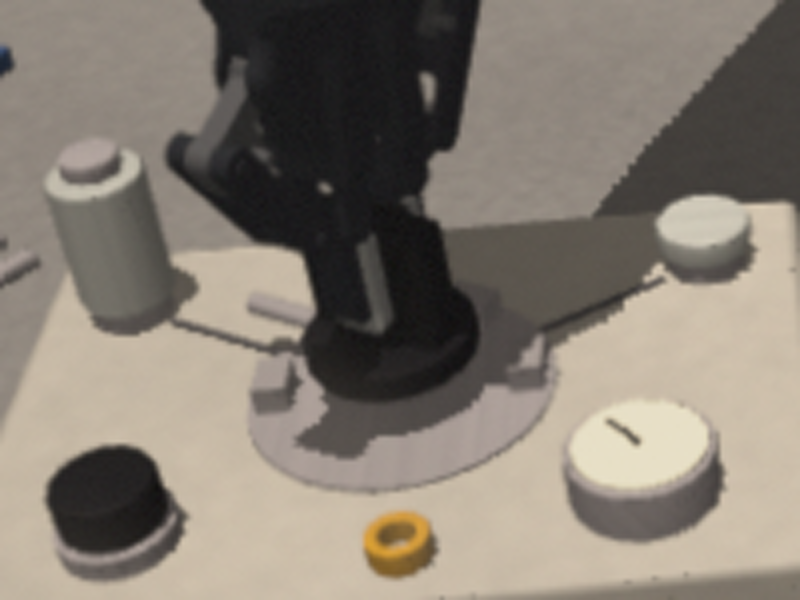

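View pics/t6.png

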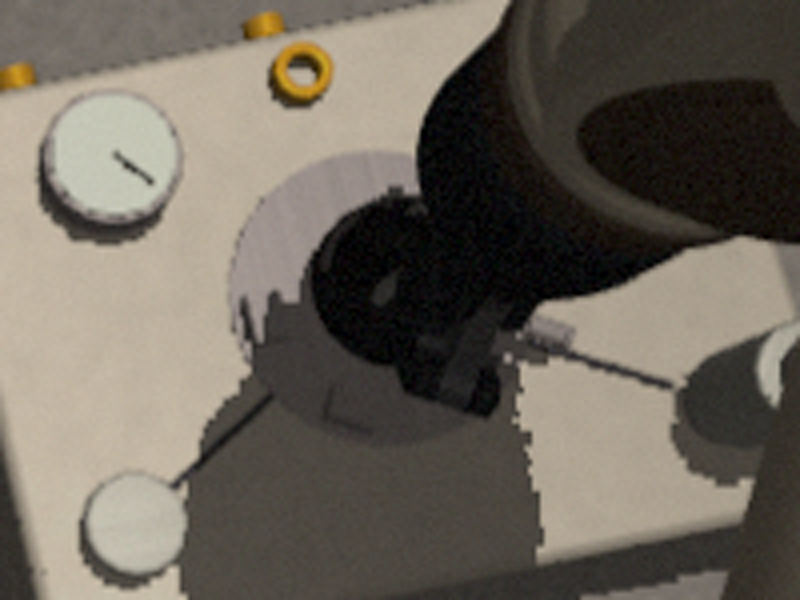

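The pointer, tip at about (250,300) in the scene crop, lies over the line to the purifier. Next I lower it.

```bash
python3 -m creep '{"gripper":[0.05,0.05,0.05,0.05,0.05],"translation":[[0,0,4],[0,0,7],[0,0,10],[0,0,12],[0,0,13]],"delta_rot":[[0,0,0],[0,0,0],[0,0,0],[0,0,0],[0,0,0]]}';python3 -m creep '{"gripper":[0.05,0.05],"translation":[[0,0,1],[0,0,2]],"delta_rot":[[0,0,0],[0,0,0]]}';python3 go.py .5823 -.157 .131 72
```

```text
clock: 6.08
ee_pos: [0.5822, -0.1567, 0.1329]
eef_rot: [0.81, 0.587, -0.0, -0.0]
force: [2.9, -4.8, -6.0]
gripper_width: 0.0155
clock: 6.25
ee_pos: [0.5822, -0.1567, 0.1312]
eef_rot: [0.81, 0.587, -0.0, -0.0]
force: [3.0, -4.9, -5.2]
gripper_width: 0.0156
t 6.25 trans [-0.3  0.2  0.2] rot [-0.0006  0.0005 -0.002 ] F [ 3.  -4.9 -5.2] M [-1.07 -0.54  0.  ] w 0.0156 q [-0.26  0.2   0.07  1.44 -0.    1.62]
```

```bash
python3 -m creep '{"gripper":[0.05,0.05],"translation":[[0,0,0.6],[0,0,0.6]],"delta_rot":[[0,0,0],[0,0,0]]}' 20;python3 go.py .5823 -.157 .131 72;python3 -m creep '{"gripper":[0.25,0.35,0.5,0.55,0.6],"translation":[[0,0,0],[0,0,0],[0,0,0],[0,0,0],[0,0,0]],"delta_rot":[[0,0,0],[0,0,0],[0,0,0],[0,0,0],[0,0,0]]}';python3 go.py .5823 -.157 .131 72;python3 -m creep '{"gripper":[0.6,0.6,0.6,0.6,0.6],"translation":[[0,0,0],[0,0,-20],[0,0,-50],[0,0,-80],[0,0,-110]],"delta_rot":[[0,0,0],[0,0,0],[0,0,0],[0,0,0],[0,0,0]]}'
```

```text
clock: 6.42
ee_pos: [0.5822, -0.1567, 0.131]
eef_rot: [0.81, 0.587, -0.0, 0.0]
force: [1.4, -4.7, -4.1]
gripper_width: 0.0154
t 6.4167 trans [-0.3  0.2  0. ] rot [-0.0003  0.0004 -0.0021] F [ 1.4 -4.7 -4.1] M [-1.15 -0.53  0.03] w 0.0154 q [-0.26  0.2   0.07  1.44 -0.    1.62]
clock: 6.83
ee_pos: [0.5822, -0.1562, 0.1318]
eef_rot: [0.809, 0.587, 0.0, -0.0]
force: [-0.4, -0.2, 0.2]
gripper_width: 0.0512
t 6.8333 trans [-0.7  0.3  0.8] rot [ 0.0001 -0.0003 -0.0016] F [-0.4 -0.2  0.2] M [-0.01 -0.03  0.02] w 0.0512 q [-0.26  0.2   0.07  1.44  0.    1.62]
clock: 7.25
ee_pos: [0.5819, -0.1563, 0.2429]
eef_rot: [0.81, 0.587, -0.0, -0.0]
force: [-0.1, 0.7, -0.3]
gripper_width: 0.0513
```

Next I back the arm off along -x and towards the start to clear the view.

```bash
python3 go.py .42 -.30 .26 72;python3 -m creep '{"gripper":[0.6,0.6,0.6,0.6,0.6],"translation":[[0,0,-5],[-40,-10,-5],[-80,-20,-5],[-120,-30,-5],[-160,-40,-5]],"delta_rot":[[0,0,0],[0,0,0],[0,0,0],[0,0,0],[0,0,0]]}'; python3 -m creep '{"gripper":[0.6,0.6,0.6,0.6,0.6],"translation":[[-30,-20,0],[-60,-40,0],[-80,-60,0],[-80,-60,0],[-80,-60,0]],"delta_rot":[[0,0,0],[0,0,0],[0,0,0],[0,0,0],[0,0,0]]}'; python3 - <<'E'
from h import *
d=get_image("scene");crop(d,(165,255),"pics/s7.png",200,150,4)
d=get_image("top");crop(d,(500,228),"pics/t7.png",200,150,4)
E
```

```text
t 7.25 trans [-186.9 -109.2  -17. ] rot [-0.0004 -0.0001 -0.0018] F [-0.1  0.7 -0.3] M [ 0.   -0.06  0.02] w 0.0513 q [-0.26  0.21  0.3   1.66  0.    1.62]
clock: 7.67
ee_pos: [0.4935, -0.2971, 0.2465]
eef_rot: [0.809, 0.587, 0.0, 0.0]
force: [0.6, -0.7, 0.0]
gripper_width: 0.0509
clock: 8.08
ee_pos: [0.4115, -0.3542, 0.2469]
eef_rot: [0.81, 0.586, 0.0, 0.0]
force: [0.5, -0.2, -0.2]
gripper_width: 0.0516
pics/s7.png x0,y0 65 180
pics/t7.png x0,y0 400 153
```

View pics/s7.png

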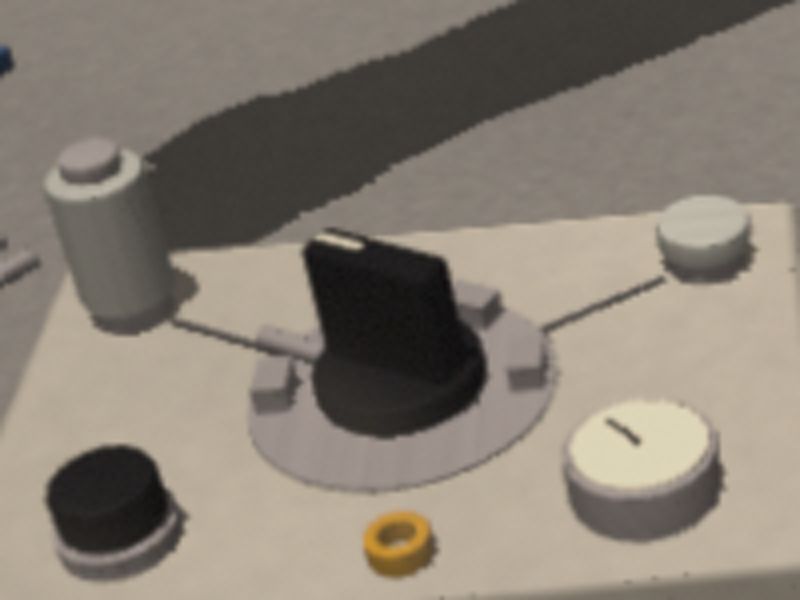

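View pics/t7.png

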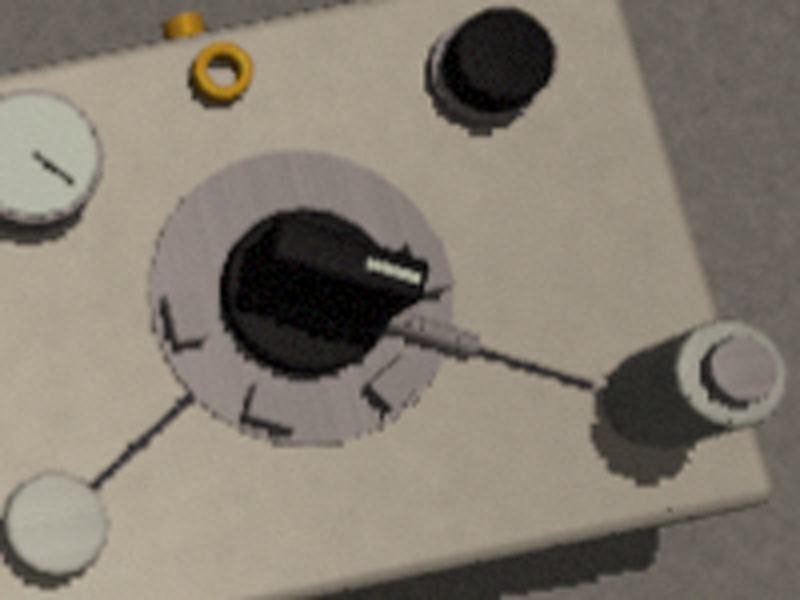

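Both views show the pointer in line with the purifier's flow line, between the teeth. The skirt's lower edge is at crop row ≈435, the same as before the lift, so the knob is fully home.

```bash
python3 -c "
from bench import r
print(r.state()['qd'].round(3));print(r.close_job())"
```

```text
[ 0.019  0.009  0.005 -0.001 -0.001 -0.   ]
the job is handed in; nothing more can be done
None
```

The gas selector is now set to the outlet with the tall purifier cartridge, with the knob dropped into that notch, and the job is handed in. I gripped the bar, lifted it about 15 mm, turned it 60° counter-clockwise, lowered it in the grip and let go. I then backed the arm well away, finishing at about 8.2 s.

**Last checks:** Both camera views show the pointer along the line to the purifier, between the teeth. The skirt is at the same height in the picture as before the lift. Wrist force was about zero after release, and the forces I read in between stayed near 10 N or less.

**Disagreements:** The two cameras differed by about 2 mm on where the knob's axis is, so I used a position between them. That left a side force of about 5 N while the knob was gripped. Nothing failed.

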